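# Find the release notch of a screen clamp by touch and press its key

## Robot

A 6-joint arm with a two-finger parallel gripper is mounted at the origin on the work surface. World frame = base frame: x ahead of the robot, y to its left, z up, the work surface at z = 0. Lengths are in m, angles in rad, forces in N, time in s.
With the tool pointing down it reaches from about 0.375 to 0.9 m from the base axis. Payload 3.1 kg.
Tool frame: the origin (TCP) lies between the finger pads; the fingertips stand 8 mm ahead of it and the grasp point (between the pads) lies 11 mm behind it; z points along the fingers, y is the line along which they close (so a half turn about z gives the same grasp; the last joint's range is limited). The gripper opens to 87 mm and grips with 3 to 60 N. Pads are 19 mm wide; open, the fingers measure 117 mm over their backs; the gripper's body (75 mm by 190 mm) begins 51 mm behind the grasp point.
Start: joints at [-1.417, 0.527, 1.433, -0, 1.181, -0.178], TCP at [0.204, -0.591, 0.231] pointing down, gripper open.
Joint ranges: [-3.08, 3.08], [-0.75, 2.2], [0.22, 2.44], [-1.43, 4.57], [0, 2.65], [-2.85, 2.85]. Speed limits (rad/s): [2.79, 2.79, 3.14, 3.14, 3.14, 3.14].

## Interface

Orientations are given as a unit quaternion [x, y, z, w].
In Python, from rig import robot, vision, job gives the robot as it stands.
- The arm moves only by the shell command python3 -m handwheel 'ROWS' [OPENING] [FORCE]. ROWS is JSON, a list of rows, each a list of 4 numbers: the shift along the tool's x, y, z as a fraction of full scale, then the turn about the tool's z as a fraction of full scale. A call has 1 to 20 rows; each row is the pose to reach, as a shift and turn from the pose commanded when the call began, along the tool's axes at that moment, turning the shorter way round; what a row does not reach only later rows make up. Full scale, the value 1, is 300 mm for a shift and 2 pi rad for a turn. A row lasts 1/12 s, in which the tool goes at most 41.7 mm and 7.16 degrees, less where a joint would pass 70% of its speed; a pose out of reach is approached as far as the arm can. A call with a number of a shift or a turn outside -1 to 1 is refused whole. A call with a gripper value outside its range is refused whole. OPENING is the opening in per cent of the stroke, from 0 (shut) to 100 (fully open), set as the call begins (- or left out, the last holds). The fingers move at their own pace and stop on an object; FORCE is the grip in N (left out, the last holds). Time passes only in rows, so rows that repeat a pose let the fingers close. It gives the time, the measured TCP pose, the force, the opening and the grip force at its end, in the units of the state.
- robot.get_obs(): the state, without advancing time (a new reading comes with each control period).
- vision.camera(name): name is "scene" or "top"; returns a dict with "frame" (384x512x3 uint8, red, green, blue), "K" (3x3 intrinsics, pixels), "cam_to_world" (4x4, takes a point from camera to world coordinates). Camera axes: x right, y down, z forward; pixel columns grow to the right and rows downward; lengths in m; the calibration is good to about 2 mm. A picture is of the moment at which its call begins. There is no depth.
- job.hand_in(): hands the job in; it is judged then, once.
Trained networks look in the newest picture that a camera, given by its name, has taken for a name from the list of things; names that differ only in an ending like _2 or _b are one class to them, and where a whole thing is asked for, a point or a joint stands for the part that bears it (a point fixed in the world has none). Each returns a list of dicts, best first, with "conf" (0 to 1); they miss things now and then, are a little off and sometimes report something else, mostly with a low value. They report only what shows in the picture. A call takes as long as a camera call.
- vision.look_for(camera, label): "point" ([row, column] in pixels, amid what is visible of it).
- vision.outline_of(camera, label): "mask" (384x512 bool, what is visible of it) and "point" ([row, column] in pixels, amid what is visible of it).
The state is a dict: "time": time; "q": joint angles; "joint_velocities": joint speeds; "joint_torque": joint torques, N m; "position": TCP position; "tool_rot": TCP orientation; "ft_force": force on the tool from outside, world axes, zero at the start; "moment": the same for the moment, N m; "grip_width": finger opening in m; "grip_force": force on a finger pad.
Only numpy, scipy, OpenCV 4.12 (cv2) and the standard library are available. Lean on these libraries where they do the work, as an engineer would, in place of code of your own. Each camera call takes 0.05 s, during which the arm holds its last target. There are 200 camera calls.

## Task

Release the printing screen from its clamp rail: set a fingertip lightly on the rail's narrow top edge, at the very end next to the round black knob, and sweep it along the edge until it comes to the notch, then press the release key inside the notch fully down, where it stays, and move clear. Use the fingertips only and do not press the rail violently; grasp nothing, and leave the tapes, jars, mug, squeegee and spatula where they are.

Things in the scene. Friction and masses are not known exactly. Their poses are not given: they have to be found in the camera images.
- rail: Aluminium clamp rail fixed to the table, with a printing screen (360 x 300 mm, 28 mm high) clamped along its +x side. Origin on the table under the middle of the rail; z up, y along the rail, x across it towards the screen. Base 44 mm wide (x), 360 mm long (y), 40 mm high; on it stands the narrow top edge. At the -y end a round black knob, 38 mm across, outer face at y = -210 mm, lower than the edge.
- edge_mid (a point): Middle of the rail's top edge, at its full height, at (0, 0, 65) mm of the rail. The edge is 20 mm wide (x), runs from y = -165 to 165 mm and is flat but for one notch, 46 mm long (y), square-walled, open to both sides (x). The notch's centre lies anywhere from y = -45 to 45 mm, differs from start to start and is not given: feel for it by sweeping. Beyond it the edge goes on at full height.
- edge_start (a point): The end of the rail's top edge beside the round knob, where the sweep begins: centre of the edge's width, on its top face, at (0, -165, 65) mm of the rail. The edge runs from here towards the rail's +y.
- key (a joint): Depth of the release key, a plain aluminium bar 18 mm wide (x) that runs hidden inside the edge and shows only in the notch, filling its floor; pressed straight down. 0 = up (its flat top 12 mm below the edge's top), 0.006 m = fully down on its stop (18 mm below). It takes about 4 to 5 N to move, has no spring and stays where it is left.
- jaw (a joint): Angle of the two steel jaws that hold the screen's near bar (rail x = 22 to 56 mm, y = -100 and 100 mm, below z = 40 mm when shut): 0 = shut. They rise with the key, to 0.54 rad (tips about 20 mm up) when it is fully down.
- masking_tape: Bystander: roll of masking tape, 116 mm across, 36 mm high, lying inside the screen frame. Origin: centre of its underside.
- parcel_tape: Bystander: roll of parcel tape, 84 mm across, 48 mm high, standing on the table on the rail's -x side. Origin: centre of its underside.
- ink_jar: Bystander: small white jar, 64 mm across, 75 mm high, on the rail's -x side. Origin: centre of its underside.
- mug: Bystander: white mug, 76 mm across, 85 mm high. Origin: centre of its underside.
- squeegee: Bystander: printing squeegee lying flat, 220 mm (y) x 75 mm (x), 30 mm high. Origin: underside of its wooden holder, half-way along.
- spatula: Bystander: ink spatula lying on the table, handle to its -x. Origin: centre of its underside.
- ink_pot: Bystander: grey ink pot, 80 mm across, 90 mm high. Origin: centre of its underside.

How it is judged:
On the way, in this order (a step that is already met when the one before it is completed fails the run):
1. a fingertip rests on the top edge at the end beside the knob (contact force between the fingers and rail above 0.3 N and y of the grasp point in the frame of rail between -0.19 and -0.105 m and height (world z) of the grasp point above 0.06 m), for 0.05 s.
2. the fingertip is swept along the edge towards the notch, still touching (contact force between the fingers and rail above 0.3 N and y of the grasp point in the frame of rail between -0.1 and -0.055 m and value of joint key below 0.003 m), for 0.1 s.
3. the key in the notch is pressed fully down (value of joint key above 0.005 m and contact force between the fingers and rail above 0.3 N), for 0.05 s.
At the end, for the whole second after the job is handed in: The release key is down by at least 5 of its 6 mm and stays there, the jaws stand open (0.4 rad or more), and every bystander is within 20 mm of where it stood (value of joint key above 0.005 m and velocity of joint key below 0.005 m/s and value of joint jaw above 0.4 rad and distance of each of masking_tape, parcel_tape, ink_jar, mug, squeegee, spatula, ink_pot from where it was at the start of the episode below 0.02 m); the robot touches nothing.
It fails at once if a bystander is lifted, carried or pushed by more than 20 mm (distance of any of masking_tape, parcel_tape, ink_jar, mug, squeegee, spatula, ink_pot from where it was at the start of the episode above 0.02 m).
It fails at once if the rail is rammed with more than 60 N (contact force between the arm and rail above 60 N).
It fails at once if the fingers ram the rail with more than 60 N (contact force between the fingers and rail above 60 N).
It also fails if it takes over 59 s, if anything falls off the work surface, if the arm or the gripper's body presses on something with over 40 N, if the wrist force passes 120 N, or if a joint passes its speed limit or range.

## Working session

There is one attempt and no reset: what is moved stays moved. The work goes in short steps, Python scripts to look and compute and a shell command to move; the robot and the scene stay as the last step left them, time stands still between calls to the robot, and variables do not carry over. Pictures are saved under pics/ and viewed, at most 10 in all, crops included, and the job is handed in when it is done.

```bash
mkdir -p pics; python3 - <<'E'
from rig import robot, vision, job
import cv2,numpy as np
o=robot.get_obs();print(o['position'],o['tool_rot'],o['ft_force'],o['grip_width'])
for c in ("top","scene"):
    d=vision.camera(c);f=d["frame"];cv2.imwrite(f"pics/{c}0.png",f[:,:,::-1]);np.savez(f"{c}.npz",f=f,K=d["K"],T=d["cam_to_world"])
    print(c,d["K"].round(1).tolist(),d["cam_to_world"].round(3).tolist())
    for l in ("rail","edge_mid","edge_start","key","parcel_tape","ink_jar","mug"):
        print(l,[(np.round(r["point"],1).tolist(),round(r["conf"],2)) for r in vision.look_for(c,l)][:2])
E
```

```text
[ 0.20350771 -0.59018464  0.22956657] [ 9.86271480e-01  1.65128465e-01  1.22424968e-05 -1.07619857e-03] [ 0.48927072  0.20649745 -0.4129348 ] 0.08707120732066156
top [[417.8, 0.0, 262.5], [0.0, 417.8, 192.5], [0.0, 0.0, 1.0]] [[-0.029, -0.998, 0.064, 0.42], [-1.0, 0.029, -0.006, 0.012], [0.004, -0.064, -0.998, 1.466], [0.0, 0.0, 0.0, 1.0]]
rail [([139.0, 298.0], 0.69)]
edge_mid [([139.1, 296.8], 0.91)]
edge_start [([143.5, 293.6], 0.75)]
key [([185.8, 295.4], 0.49)]
parcel_tape [([199.4, 232.1], 0.42)]
ink_jar [([211.1, 280.7], 0.81), ([140.5, 292.8], 0.61)]
mug [([197.9, 124.3], 0.62)]
scene [[371.4, 0.0, 257.1], [0.0, 371.4, 180.9], [0.0, 0.0, 1.0]] [[-0.432, 0.633, -0.642, 1.3], [0.902, 0.295, -0.317, 0.406], [-0.011, -0.716, -0.698, 0.911], [0.0, 0.0, 0.0, 1.0]]
rail []
edge_mid [([219.7, 194.5], 0.97)]
edge_start [([219.3, 193.2], 0.85)]
key [([180.2, 219.2], 0.53)]
parcel_tape [([183.1, 275.7], 0.8), ([167.1, 375.4], 0.26)]
ink_jar [([166.2, 248.5], 0.73), ([202.1, 237.2], 0.16)]
mug [([223.4, 394.1], 0.6)]
```

View pics/top0.png

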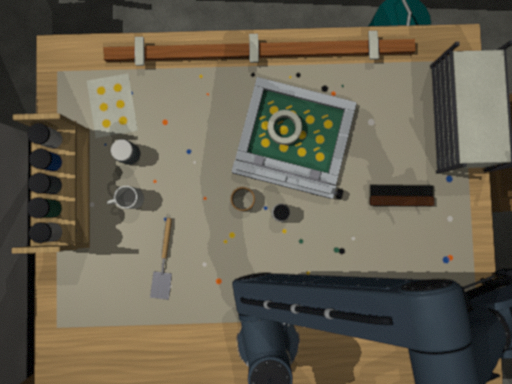

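View pics/scene0.png

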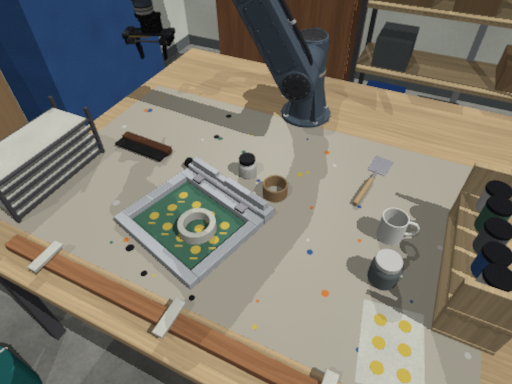

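```bash
python3 - <<'E'
import cv2,numpy as np
a=np.load("top.npz")["f"][145:215,225:355,::-1];b=np.load("scene.npz")["f"][150:225,175:285,::-1]
a=cv2.resize(a,(780,420),interpolation=cv2.INTER_CUBIC);b=cv2.resize(b,(770,525),interpolation=cv2.INTER_CUBIC)
cv2.imwrite("pics/a.png",a);cv2.imwrite("pics/b.png",b)
E
```

```text
(no output)
```

View pics/a.png

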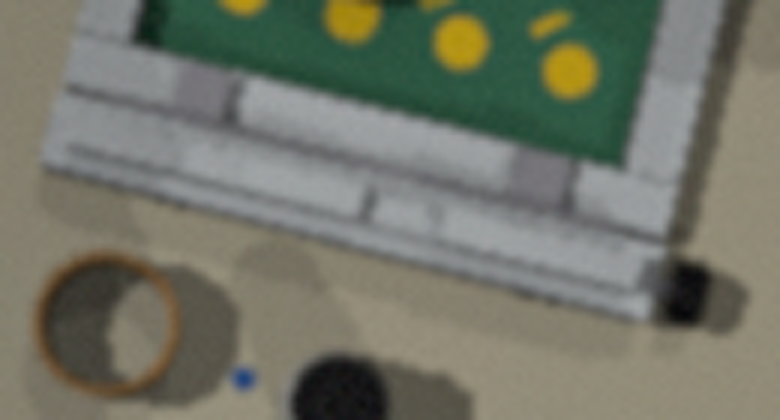

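View pics/b.png

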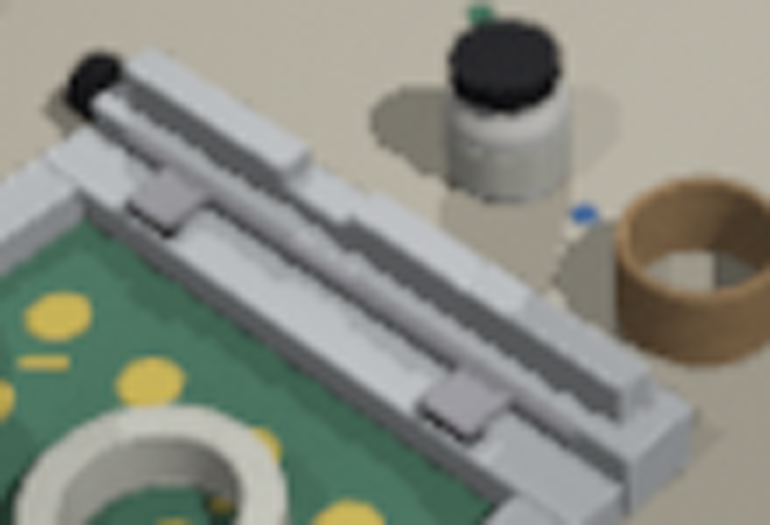

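Top view: the rail runs from (232,172) to (333,196), knob at (339,194), and the notch shows at about columns 286–297. Scene view: knob at (189,162), notch near (221,175). Next I fit the rail pose to corners picked in both crops.

```bash
python3 - <<'E'
import cv2,numpy as np
from scipy.optimize import least_squares
from scipy.spatial.transform import Rotation as R
C={c:np.load(c+".npz") for c in("top","scene")}
def uv(c,P):
    T=C[c]["T"];p=(np.asarray(P)-T[:3,3])@T[:3,:3];p=p@C[c]["K"].T;return p[:,:2]/p[:,2:]
P={"top":[((-22,180,40),(42,160)),((22,180,40),(68,90)),((-22,-180,40),(648,312)),((22,-180,40),(668,240))],
"scene":[((-10,-165,65),(150,48)),((-10,165,65),(652,378)),((10,165,65),(615,410)),((-22,180,40),(692,412)),((22,180,40),(628,470))]}
off={"top":((225,145),6),"scene":((175,150),7)}
def w(m,s): 
    m=np.array(m,float)/1000; c,n=np.cos(s[2]),np.sin(s[2])
    return np.c_[c*m[:,0]-n*m[:,1]+s[0],n*m[:,0]+c*m[:,1]+s[1],m[:,2]]
def res(s,cs=("top","scene")):
    r=[]
    for c in cs:
        o,k=off[c];px=(np.array([b for _,b in P[c]])+.5)/k-.5+o
        r.append((uv(c,w([a for a,_ in P[c]],s))-px).ravel())
    return np.concatenate(r)
for cs in(("top",),("scene",),("top","scene")):
    f=least_squares(res,[.55,-.08,0],args=(cs,));print(cs,f.x.round(4),f.fun.round(1))
s=f.x
m=[(0,-165,65),(0,0,65),(0,165,65),(-10,-165,65),(10,-165,65),(10,165,65),(-10,165,65),(0,-150,65)]
print(w(m,s).round(4).tolist())
# notch from top (wall cols) and scene top -x corners
for c,cols in(("top",[368,435]),("scene",[308,357])):
    ys=np.linspace(-80,80,321);x0=(0 if c=="top" else -10);u=uv(c,w([(x0,y,65) for y in ys],s))
    o,k=off[c]
    print(c,"notch y",[float(ys[np.argmin(abs(u[:,0]-((q+.5)/k-.5+o[0])))]) for q in cols])
out=[]
for c,(x0,y0,wd,h) in(("top",(225,145,130,70)),("scene",(175,150,110,75))):
    k=5; im=cv2.resize(C[c]["f"][y0:y0+h,x0:x0+wd,::-1],None,fx=k,fy=k,interpolation=cv2.INTER_CUBIC)
    for poly,col in(([(-10,-165,65),(10,-165,65),(10,165,65),(-10,165,65)],(0,0,255)),([(-22,-180,40),(22,-180,40),(22,180,40),(-22,180,40)],(0,255,0))):
        q=(uv(c,w(poly,s))-(x0,y0)+.5)*k-.5;cv2.polylines(im,[q.round().astype(np.int32)],True,col,1)
    out.append(cv2.copyMakeBorder(im[:290],0,290-min(290,im.shape[0]),0,650-im.shape[1],cv2.BORDER_CONSTANT))
cv2.imwrite("pics/ov.png",np.vstack(out))
from rig import robot
o=robot.get_obs();Rt=R.from_quat(o["tool_rot"]);print("tool axes",Rt.as_matrix().round(3).tolist())
E
```

```text
('top',) [ 0.559  -0.0723 -0.2763] [-0.1  0.1 -1.3 -0.6  0.9  0.4  0.5  0. ]
('scene',) [ 0.5603 -0.0682 -0.2896] [ 0.3  0.5 -0.4 -0.2  0.5 -1.1 -0.1  0.6 -0.3  0.4]
('top', 'scene') [ 0.5598 -0.0702 -0.282 ] [-0.7 -0.4 -1.8 -1.1  0.1  0.5 -0.1  0.1 -0.4  0.5 -0.7 -0.8  0.3 -1.7
 -0.3 -0.  -0.5 -0.2]
[[0.5139, -0.2287, 0.065], [0.5598, -0.0702, 0.065], [0.6057, 0.0883, 0.065], [0.5043, -0.2259, 0.065], [0.5235, -0.2315, 0.065], [0.6153, 0.0855, 0.065], [0.5961, 0.091, 0.065], [0.518, -0.2143, 0.065]]
top notch y [-7.5, -46.5]
scene notch y [-49.0, -16.0]
tool axes [[0.945, 0.326, 0.0], [0.326, -0.945, -0.0], [-0.0, 0.0, -1.0]]
```

View pics/ov.png

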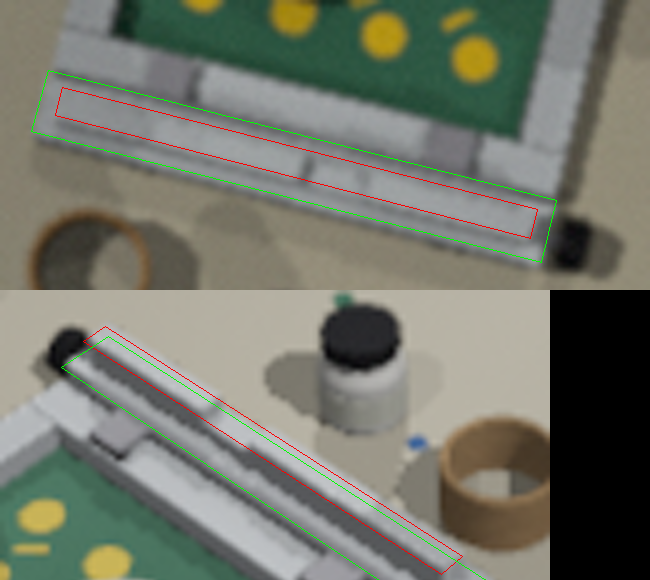

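The overlay fits within about 1 px (about 3 mm) and the notch is about y = -28 mm by eye. I'll shut the fingers and lay the 19 mm pad width along the rail, then move above the start.

```bash
python3 -m handwheel '[[0.7,-0.414,0,0],[0.7,-0.414,0,0],[0.7,-0.414,0,0],[0.7,-0.414,0,0],[0.7,-0.414,0,0],[0.7,-0.414,0,0],[0.7,-0.414,0,0],[0.7,-0.414,0,0],[0.7,-0.414,0,0]]' 0 20
python3 -m handwheel '[[0.69,-0.414,0.3,-0.152],[0.69,-0.414,0.3,-0.152],[0.69,-0.414,0.3,-0.152],[0.69,-0.414,0.3,-0.152],[0.69,-0.414,0.3,-0.152],[0.69,-0.414,0.3,-0.152],[0.69,-0.414,0.3,-0.152],[0.69,-0.414,0.3,-0.152],[0.69,-0.414,0.3,-0.152],[0.69,-0.414,0.3,-0.152],[0.69,-0.414,0.3,-0.152]]'
python3 - <<'E'
from rig import robot, vision
import cv2,numpy as np
a=[]
for c,(x,y,w,h) in(("top",(225,130,130,90)),("scene",(150,110,130,110))):
    d=vision.camera(c);a.append(cv2.resize(d["frame"][y:y+h,x:x+w,::-1],(520,4*h),interpolation=cv2.INTER_CUBIC)[:290])
cv2.imwrite("pics/c.png",np.vstack(a))
o=robot.get_obs();p=np.array(o["position"])-[.5598,-.0702,0];c,s=np.cos(.282),np.sin(.282)
print("rail xy",c*p[0]-s*p[1],s*p[0]+c*p[1],p[2],o["ft_force"],o["grip_width"])
E
```

```text
time: 1.55
position: [0.3619, -0.4055, 0.2308]
tool_rot: [0.986, 0.166, -0.0, 0.001]
ft_force: [0.3, -1.1, 0.3]
grip_width: 0.035
grip_force: 0.0
time: 2.47
position: [0.5168, -0.2218, 0.1407]
tool_rot: [0.801, 0.598, 0.0, 0.0]
ft_force: [0.7, -0.1, -0.2]
grip_width: 0.0007
grip_force: 0.0
rail xy 0.0007039605193984166 -0.15733446034824086 0.1408303510663972 [-0.25923761 -0.56665945  0.0087591 ] 0.0006624322319748099
```

View pics/c.png

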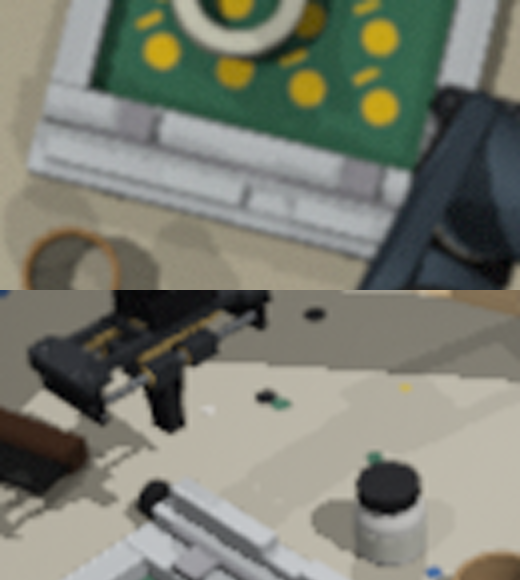

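The picture shows the closed fingers above the knob end of the rail, clear of the jar. Now descend.

```bash
python3 -m handwheel '[[0,0,0.1,0],[0,0,0.19,0],[0,0,0.19,0],[0,0,0.19,0],[0,0,0.2,0],[0,0,0.2,0],[0,0,0.2,0]]'
python3 -m handwheel '[[0,0,0.005,0],[0,0,0.01,0],[0,0,0.015,0],[0,0,0.02,0],[0,0,0.02,0],[0,0,0.02,0]]'
```

```text
time: 3.15
position: [0.5177, -0.2208, 0.0819]
tool_rot: [0.8, 0.6, 0.0, 0.001]
ft_force: [1.1, -0.2, 1.0]
grip_width: 0.0007
grip_force: 0.0
time: 3.65
position: [0.5169, -0.2201, 0.0744]
tool_rot: [0.8, 0.6, -0.0, -0.0]
ft_force: [-0.1, -0.0, 0.7]
grip_width: 0.0006
grip_force: 0.0
```

```bash
python3 -m handwheel '[[0,0,0.002,0],[0,0,0.003,0],[0,0,0.003,0],[0,0,0.003,0]]'
python3 -m handwheel '[[0,0,0.002,0],[0,0,0.003,0],[0,0,0.003,0],[0,0,0.003,0]]'
```

```text
time: 3.98
position: [0.517, -0.2202, 0.0736]
tool_rot: [0.8, 0.6, 0.0, -0.0]
ft_force: [-0.1, -0.3, -0.0]
grip_width: 0.0005
grip_force: 0.0
time: 4.32
position: [0.517, -0.2202, 0.0734]
tool_rot: [0.8, 0.6, 0.0, 0.0]
ft_force: [-0.7, 0.5, 5.1]
grip_width: 0.0008
grip_force: 2.7
```

```bash
python3 -m handwheel '[[0.02,0,0,0],[0.04,0,0,0],[0.06,0,0,0],[0.08,0,0,0],[0.1,0,0,0],[0.12,0,0,0],[0.14,0,0,0],[0.16,0,0,0],[0.18,0,0,0],[0.2,0,0,0]]'
```

```text
time: 5.15
position: [0.5348, -0.163, 0.0734]
tool_rot: [0.8, 0.6, 0.0, 0.002]
ft_force: [-1.4, -4.1, 6.3]
grip_width: 0.0002
grip_force: 2.8
```

```bash
python3 -m handwheel '[[0.015,0,0,0],[0.03,0,0,0],[0.045,0,0,0],[0.06,0,0,0],[0.075,0,0,0],[0.075,0,0,0]]'
```

```text
time: 5.65
position: [0.5412, -0.1406, 0.0734]
tool_rot: [0.8, 0.6, 0.0, 0.001]
ft_force: [0.6, -1.0, 7.5]
grip_width: 0.0003
grip_force: 3.0
```

```bash
python3 -m handwheel '[[0.01,0,0,0],[0.02,0,0,0],[0.03,0,0,0],[0.04,0,0,0],[0.05,0,0,0],[0.05,0,0,0]]'
for i in 1 2; do :; done; python3 -m handwheel '[[0.01,0,0,0],[0.02,0,0,0],[0.02,0,0,0]]'
```

```text
time: 6.15
position: [0.5451, -0.1262, 0.0732]
tool_rot: [0.8, 0.6, 0.0, 0.001]
ft_force: [0.8, -2.8, 5.6]
grip_width: 0.0003
grip_force: 2.9
time: 6.4
position: [0.5467, -0.1206, 0.0732]
tool_rot: [0.8, 0.6, 0.0, 0.001]
ft_force: [-0.1, -0.9, 5.5]
grip_width: 0.0007
grip_force: 2.8
```

```bash
python3 -m handwheel '[[0.01,0,0,0],[0.02,0,0,0],[0.02,0,0,0]]'
```

```text
time: 6.65
position: [0.5483, -0.1148, 0.0731]
tool_rot: [0.8, 0.6, 0.0, 0.001]
ft_force: [-0.6, -2.6, 4.2]
grip_width: 0.0005
grip_force: 2.7
```

```bash
python3 -m handwheel '[[0.01,0,0,0],[0.02,0,0,0],[0.02,0,0,0]]'
```

```text
time: 6.9
position: [0.5489, -0.1078, 0.0723]
tool_rot: [0.8, 0.6, 0.0, -0.001]
ft_force: [0.4, 0.4, 1.3]
grip_width: 0.0002
grip_force: 0.1
```

Force and height dropped at rail y of about -39 mm, so the notch wall is at about -52 mm and the centre at about -29 mm, matching the picture. I'll centre and press.

```bash
python3 -m handwheel '[[0.015,0,0,0],[0.033,0,0,0],[0.033,0,0,0],[0.033,0,0.01,0],[0.033,0,0.02,0],[0.033,0,0.03,0],[0.033,0,0.035,0],[0.033,0,0.035,0]]'
```

```text
time: 7.57
position: [0.5518, -0.0999, 0.0617]
tool_rot: [0.8, 0.6, -0.0, -0.0]
ft_force: [0.4, 0.2, 0.5]
grip_width: 0.0005
grip_force: 0.0
```

```bash
python3 -m handwheel '[[0,0,0.005,0],[0,0,0.01,0],[0,0,0.015,0],[0,0,0.015,0],[0,0,0.015,0]]'
```

```text
time: 7.98
position: [0.552, -0.0999, 0.0578]
tool_rot: [0.8, 0.6, -0.0, 0.0]
ft_force: [-1.1, -0.4, 3.0]
grip_width: 0.0004
grip_force: 1.3
```

```bash
python3 -m handwheel '[[0,0,0.003,0],[0,0,0.006,0],[0,0,0.009,0],[0,0,0.009,0],[0,0,0.009,0]]'
```

```text
time: 8.4
position: [0.5521, -0.0999, 0.0554]
tool_rot: [0.8, 0.6, -0.0, 0.0]
ft_force: [-1.8, -1.1, 6.7]
grip_width: 0.0003
grip_force: 3.1
```

```bash
python3 -m handwheel '[[0,0,0.003,0],[0,0,0.006,0],[0,0,0.006,0],[0,0,0.006,0]]'
```

```text
time: 8.73
position: [0.5521, -0.1, 0.0552]
tool_rot: [0.8, 0.6, 0.0, 0.0]
ft_force: [-6.0, 0.5, 17.1]
grip_width: 0.0002
grip_force: 8.7
```

The key is on its stop: 17 N with no further travel. Lift straight up.

```bash
python3 -m handwheel '[[0,0,-0.01,0],[0,0,-0.03,0],[0,0,-0.1,0],[0,0,-0.2,0],[0,0,-0.3,0],[0,0,-0.4,0],[0,0,-0.4,0],[0,0,-0.4,0]]'
python3 -m handwheel '[[-0.13,0,0,0],[-0.26,0,0,0],[-0.39,0,0,0],[-0.52,0,0,0],[-0.6,0,0,0],[-0.6,0,0,0],[-0.6,0,0,0]]'
python3 - <<'E'
from rig import robot, vision
import cv2,numpy as np
a=[]
for c,(x,y,w,h) in(("top",(225,145,130,70)),("scene",(175,150,130,75))):
    d=vision.camera(c);a.append(cv2.resize(d["frame"][y:y+h,x:x+w,::-1],(520,4*h),interpolation=cv2.INTER_CUBIC))
cv2.imwrite("pics/d.png",np.vstack(a));print(robot.get_obs()["ft_force"])
E
```

```text
time: 9.4
position: [0.5534, -0.1001, 0.1749]
tool_rot: [0.8, 0.6, 0.001, 0.002]
ft_force: [-0.3, -0.5, -0.7]
grip_width: 0.0005
grip_force: 0.0
time: 9.98
position: [0.5004, -0.2732, 0.1713]
tool_rot: [0.801, 0.599, -0.0, -0.002]
ft_force: [-0.6, 0.1, 0.0]
grip_width: 0.0009
grip_force: 0.0
[ 0.27748528  0.30668901 -0.25391749]
```

View pics/d.png

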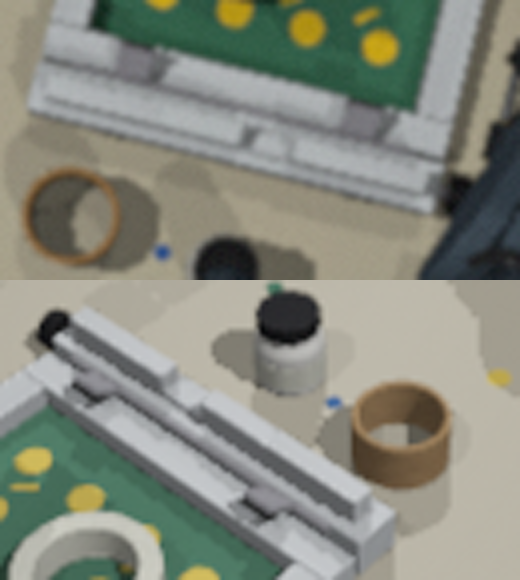

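The jaws are now raised, the key sits lower in the notch, the bystanders have not moved, and the arm is clear.

```bash
python3 -c "
from rig import job
print(job.hand_in())"
```

```text
the job is handed in; nothing more can be done
None
```

I handed the job in with the release key pressed onto its stop and the jaws raised in the last picture; the arm was clear, no bystander in that view had moved, and no verdict came back.

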